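Stack two distance collars on a stepped source stand

ROBOT

A 6-joint arm with a two-finger parallel gripper is mounted at the origin on a cart in front of the work surface, level with it; the furniture and walls round the work are solid. World frame = base frame: x ahead of the robot, y to its left, z up, the work surface at z = 0. Lengths are in mm, angles in rad, forces in N, time in s.
With the tool pointing down it reaches from about 350 to 975 mm from the base axis. Payload 7.1 kg.
Tool frame: the origin (TCP) lies at the very end of the fingers, on their centre line; the grasp point (between the pads) lies ctrl.hold_point_z behind it (ctrl.hold_point_z is the distance from the TCP to the grasp point, in mm); z points along the fingers, y is the line along which they close (so a half turn about z gives the same grasp; the last joint's range is limited). The gripper opens to 88 mm and grips with 3 to 60 N. Pads are 20 mm wide; open, the fingers measure 115 mm over their backs; the gripper's body (75 mm by 178 mm) begins 61 mm behind the grasp point.
Start: joints at [1.286, 0.423, 1.63, -0, 1.089, -0.019], TCP at [164.144, 603.043, 192.975] pointing down, gripper open.
Joint ranges: [-3, 3], [-0.9, 2.11], [0.09, 2.58], [-1.31, 4.45], [0.11, 2.69], [-2.54, 2.54]. Speed limits (rad/s): [2.39, 2.39, 3.01, 3.14, 3.14, 3.14].

INTERFACE

Orientations are given as a rotation vector (axis times angle).
In Python, from workcell import ctrl gives the robot as it stands. The module is installed in compiled form; this text tells all that it offers.
- The arm moves only by the shell command python3 -m creep 'ROWS'. ROWS is JSON, a list of rows, each an object with "translation": the shift along the tool's x, y, z in mm, a list of three; "angular": the turn, a rotation vector about the tool's x, y, z in rad, a list of three; "jaw": the opening, from 0 (shut) to 1 (fully open). A call has exactly 8 rows; each row is the pose to reach, as a shift and turn from the pose commanded when the call began, along the tool's axes at that moment; what a row does not reach only later rows make up. A row lasts 1/8 s, in which the tool goes at most 62.5 mm and 10.7 degrees, less where a joint would pass 70% of its speed; a pose out of reach is approached as far as the arm can. A call with a gripper value outside its range is refused whole. The fingers move at their own pace and stop on an object; the grip force is fixed at half the most. Time passes only in rows, so rows that repeat a pose let the fingers close, or fill a call up. It gives the time, the measured TCP pose, the force, the opening and the grip force at its end, in the units of the state.
- ctrl.get_obs(): the state, without advancing time (a new reading comes with each control period).
- ctrl.get_image(name): name is "side" or "top" or "wrist"; returns the picture (420x560x3 uint8, red, green, blue); there is no depth.
- ctrl.camera_info(name): a dict with "camera_matrix" (3x3 intrinsics, pixels), "distortion" ([k1, k2, p1, p2, k3] as OpenCV has them; the pictures are not rectified), "world_from_camera" (4x4, takes a point from camera to world coordinates). Camera axes: x right, y up, looking along -z (the intrinsics and any distortion apply to the point x, -y, -z); pixel columns grow to the right and rows downward; lengths in mm; the calibration is good to about 2 mm. A picture is of the moment at which its call begins: read the wrist's pose just before it. camera_info takes no time and is no camera call; for the wrist camera it gives the pose at the moment of the call.
- ctrl.close_job(): hands the job in; it is judged then, once.
Trained networks look in the newest picture that a camera, given by its name, has taken for a name from the list of things; names that differ only in an ending like _2 or _b are one class to them, and where a whole thing is asked for, a point or a joint stands for the part that bears it (a point fixed in the world has none). Each returns a list of dicts, best first, with "score" (0 to 1); they miss things now and then, are a little off and sometimes report something else, mostly with a low value. They report only what shows in the picture. A call takes as long as a camera call.
- ctrl.look_for(camera, label): "rect" ([left, top, right, bottom] in pixels, round what is visible of it).
The state is a dict: "t": time; "qpos": joint angles; "qvel": joint speeds; "joint_torque": joint torques, N m; "ee_pos": TCP position; "orientation": TCP orientation; "ft_force": force on the tool from outside, world axes, zero at the start; "moment": the same for the moment, N m; "width": finger opening in mm; "grasp_force": force on a finger pad.
Only numpy, scipy, OpenCV 4.12 (cv2) and the standard library are available. Lean on these libraries where they do the work, as an engineer would, in place of code of your own. Each camera call takes 0.05 s, during which the arm holds its last target. There are 200 camera calls.

TASK

Set up the source stand for the next counting distance: take the flat collar with the wide bore out of its fitted well in the case and lower it over the spindle, down around the thick lower part until it lies fully home on the seat; then take the tall collar and lower it down the thin upper part until it rests on the flat one. Lower both all the way by hand, never letting one drop down the spindle. Leave the other flat collar, the narrow-bored one, in its well, and leave the tub, tin and pot where they stand.

Things in the scene. Friction and masses are not known exactly. Their poses are not given: they have to be found in the camera images.
- wide_flat_collar_mid (a point): Centre of the flat collar with the wide bore: white plastic ring, outside 64 mm, through bore 42 mm (wall 11 mm), 24 mm high, 90 g, axis z upright, both faces alike. Starts flush in any one of the case's wells, so there it can only be pinched by its wall: one finger in the bore, one in the notch. On the spindle the bore has no room for a finger: set it down on the desk and regrasp it round the outside.
- tall_collar_mid (a point): Centre of the tall collar: white plastic, outside 64 mm, through bore 27 mm, 64 mm high, 300 g, axis z upright. It starts in one of the case's wells and stands 40 mm proud of the deck, so it can be gripped round the outside at once.
- narrow_flat_collar_mid (a point): Centre of the flat collar with the narrow bore: outside 64 mm, bore 27 mm, 24 mm high, flush in one of the case's wells. It is not used and stays there.
- case: Storage case, fixed: wooden tray 121 mm (its x) by 246 mm (its y), rim 34 mm high, black deck at 32 mm. Origin: centre of its underside; z up. Three round wells, 66 mm across, centres at x = +16.5 and y = -78, 0, +78 mm in its frame, floors 8 mm above the desk, hold the three collars in any order. The desk between case and stand is clear.
- case_notches (a point): Middle of the finger notch of the case's middle well, at floor height. Each well has such a notch on its -x side (x of the case's frame), 38 mm wide, open to the well, reaching 66 mm from the well's centre and as deep as the well.
- stand: Source stand, fixed: dark round base 110 mm across, 12 mm high; on it a seat 56 mm across, its top 20 mm above the desk; then the upright spindle on the same axis: thick part 39 mm across from 20 to 42 mm above the desk (its last 3 mm taper to 33 mm), thin part 24 mm across above it. Origin: on the spindle's axis at desk level; z up along the spindle.
- spindle_tip (a point): Centre of the spindle's tip, 74 mm above the desk; the thin part's last 8 mm taper from 24 to 13 mm. It ends inside the tall collar. With the wide flat collar home, its centre is 32 mm above the desk; the tall collar resting on it then has its centre at 76 mm.
- soil_tub_mid (a point): Centre of a loose soil tub with a pale grey lid, 131 mm across, 90 mm high, standing to the right of the stand; a bystander.
- tin_mid (a point): Centre of a loose round lidded tin, 66 mm across, 24 mm high, between case and stand towards the back; a bystander.
- dark_pot_mid (a point): Centre of a loose small sample pot, dark with a white cap, 56 mm across, 60 mm high, towards the back; a bystander.

How it is judged:
By the outcome, as a careful person would: the job done as asked, in the order asked, and still so for the second after the job is handed in, with the robot touching nothing.
It also fails if it takes over 64 s, if anything falls off the work surface, if the arm or the gripper's body presses on something with over 40 N, if the wrist force passes 120 N, or if a joint passes its speed limit or range.

## Working session

There is one attempt and no reset: what is moved stays moved. The work goes in short steps, Python scripts to look and compute and a shell command to move; the robot and the scene stay as the last step left them, time stands still between calls to the robot, and variables do not carry over. Pictures are saved under pics/ and viewed, at most 10 in all, crops included, and the job is handed in when it is done.

```bash
mkdir -p pics; cat > h.py <<'E'
import numpy as np, cv2
from workcell import ctrl
from scipy.spatial.transform import Rotation as R
def snap(n,f):
    im=ctrl.get_image(n); cv2.imwrite('pics/'+f,im[:,:,::-1]); return im
def ray(n,px,z,info=None):
    c=info or ctrl.camera_info(n); K=np.array(c['camera_matrix'],float);d=np.array(c['distortion'],float);T=np.array(c['world_from_camera'])
    u=cv2.undistortPoints(np.array([[px]],float),K,d)[0,0]
    v=T[:3,:3]@np.array([u[0],-u[1],-1]);o=T[:3,3]
    return (o+v*(z-o[2])/v[2]).round(1)
def proj(n,P,info=None):
    c=info or ctrl.camera_info(n); K=np.array(c['camera_matrix'],float);d=np.array(c['distortion'],float);T=np.array(c['world_from_camera'])
    p=(np.atleast_2d(P)-T[:3,3])@T[:3,:3]; p=p*[1,-1,-1]
    return cv2.projectPoints(p,np.zeros(3),np.zeros(3),K,d)[0][:,0]
def st():
    o=ctrl.get_obs(); print(o['t'],np.round(o['ee_pos'],1),np.round(R.from_rotvec(o['orientation']).as_matrix(),3).tolist(),'F',np.round(o['ft_force'],1),'w',o['width'],o['grasp_force'])
    return o
E
python3 - <<'E'
from h import *
st(); print(ctrl.hold_point_z)
for n in ('top','side','wrist'):
    snap(n,n+'0.png')
    c=ctrl.camera_info(n); print(n,np.round(c['world_from_camera'],2).tolist(),np.round(c['camera_matrix'],1).tolist())
    for l in ('wide_flat_collar_mid','tall_collar_mid','narrow_flat_collar_mid','case','stand','spindle_tip','soil_tub_mid','tin_mid','dark_pot_mid','case_notches'):
        print(l,[(np.round(r['rect']).tolist(),round(r['score'],2)) for r in ctrl.look_for(n,l)[:2]])
a=[cv2.imread(f'pics/{n}0.png') for n in('top','wrist')]
E
```

```text
0.0 [164.  602.5 192.2] [[-0.965, 0.263, -0.0], [0.263, 0.965, -0.002], [-0.0, -0.002, -1.0]] F [-0.6 -0.1  0.1] w 88.05445675842591 0.0
18.700000000000003
top [[0.0, 1.0, -0.07, 485.18], [-1.0, -0.0, -0.04, -3.43], [-0.04, 0.07, 1.0, 1042.52], [0.0, 0.0, 0.0, 1.0]] [[385.2, 0.0, 280.3], [0.0, 385.2, 213.2], [0.0, 0.0, 1.0]]
wide_flat_collar_mid [([227.0, 236.0, 251.0, 260.0], 0.84)]
tall_collar_mid [([164.0, 222.0, 193.0, 247.0], 0.94)]
narrow_flat_collar_mid [([199.0, 228.0, 223.0, 253.0], 0.76)]
case [([158.0, 218.0, 257.0, 277.0], 0.73)]
stand [([315.0, 215.0, 358.0, 258.0], 0.62)]
spindle_tip [([318.0, 220.0, 361.0, 259.0], 0.96)]
soil_tub_mid [([410.0, 182.0, 468.0, 232.0], 0.76)]
tin_mid [([273.0, 178.0, 296.0, 205.0], 0.84)]
dark_pot_mid [([308.0, 159.0, 329.0, 177.0], 0.86), ([167.0, 224.0, 195.0, 247.0], 0.47)]
case_notches [([157.0, 213.0, 257.0, 280.0], 0.9)]
side [[0.99, 0.07, -0.15, 422.67], [-0.16, 0.47, -0.87, -945.48], [0.01, 0.88, 0.48, 611.03], [0.0, 0.0, 0.0, 1.0]] [[431.4, 0.0, 280.6], [0.0, 431.4, 212.5], [0.0, 0.0, 1.0]]
wide_flat_collar_mid [([228.0, 246.0, 27
[... 372 characters left out ...]
.0, 378.0], 0.67)]
soil_tub_mid [([274.0, 290.0, 350.0, 378.0], 0.95), ([230.0, 245.0, 277.0, 288.0], 0.21)]
tin_mid [([279.0, 225.0, 306.0, 247.0], 0.72)]
dark_pot_mid [([309.0, 227.0, 330.0, 259.0], 0.7), ([229.0, 244.0, 278.0, 289.0], 0.59)]
case_notches [([209.0, 182.0, 255.0, 229.0], 0.7)]
wrist [[0.26, -0.93, -0.27, 89.78], [0.96, 0.25, 0.07, 622.75], [0.0, -0.28, 0.96, 384.67], [0.0, 0.0, 0.0, 1.0]] [[331.8, 0.0, 277.2], [0.0, 331.8, 204.0], [0.0, 0.0, 1.0]]
wide_flat_collar_mid []
tall_collar_mid []
narrow_flat_collar_mid []
case [([130.0, 394.0, 166.0, 411.0], 0.6)]
stand []
spindle_tip []
soil_tub_mid []
tin_mid []
dark_pot_mid []
case_notches [([131.0, 393.0, 166.0, 409.0], 0.77)]
```

View pics/top0.png

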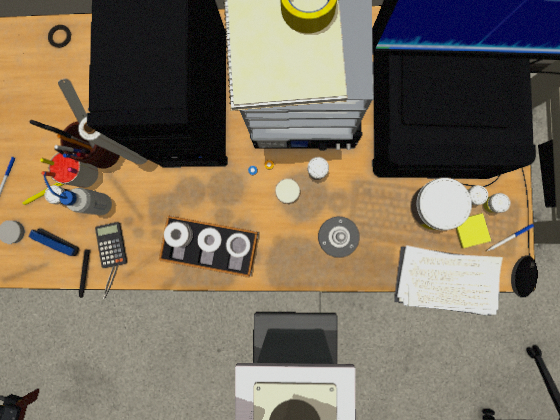

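View pics/wrist0.png

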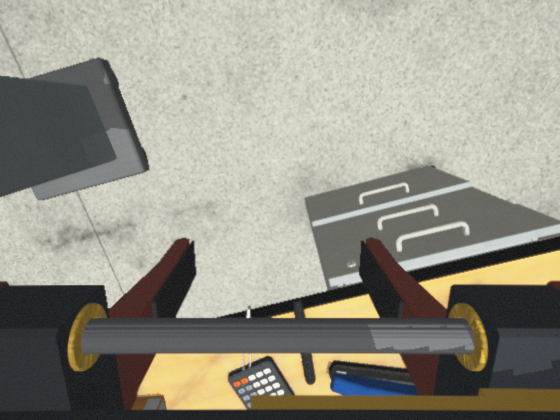

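View pics/side0.png

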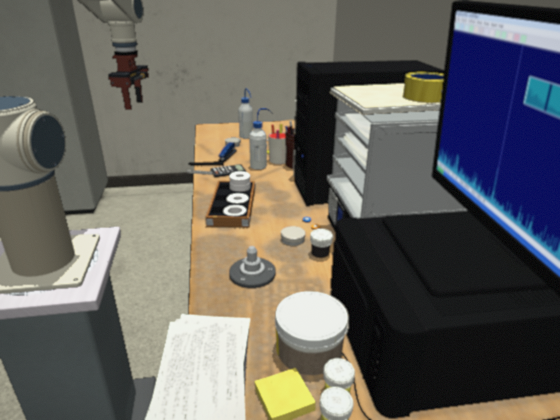

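```bash
python3 - <<'E'
from h import *
im=cv2.imread('pics/top0.png')
c=cv2.resize(im[205:285,150:365],None,fx=3.7,fy=3.7,interpolation=cv2.INTER_CUBIC);cv2.imwrite('pics/c1.png',c)
for n,r,z in (('wide',[227,236,251,260],32),('narrow',[199,228,223,253],32),('tall',[164,222,193,247],72),('stand',[318,216,360,258],12),('tin',[273,178,296,205],24),('pot',[308,159,329,177],60),('tub',[416,179,470,231],90)):
    print(n,ray('top',[(r[0]+r[2])/2,(r[1]+r[3])/2],z))
for p in ((169,217),(258,234),(252,276),(161,260)): print(ray('top',p,34))
E
```

```text
wide [462.6 145.5  32. ]
narrow [482.1 220.   32. ]
tall [497.3 295.1  72. ]
stand [ 491.9 -118.5   12. ]
tin [612.5  26.2  24. ]
pot [668.5 -62.3  60. ]
tub [ 569.8 -365.2   90. ]
[544.2 333.4  34. ]
[499.4  95.4  34. ]
[390.  110.5  34. ]
[430.3 352.6  34. ]
```

View pics/c1.png

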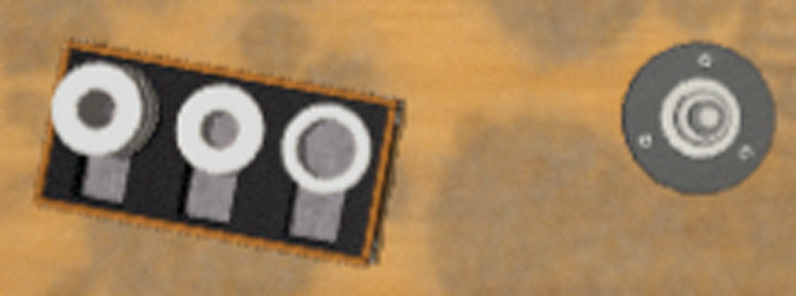

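```bash
python3 -m creep '[{"translation":[-44,-40,0],"angular":[0,0,0.167],"jaw":1},{"translation":[-88,-80,0],"angular":[0,0,0.334],"jaw":1},{"translation":[-132,-120,0],"angular":[0,0,0.5],"jaw":1},{"translation":[-176,-161,0],"angular":[0,0,0.668],"jaw":1},{"translation":[-220,-201,0],"angular":[0,0,0.835],"jaw":1},{"translation":[-265,-241,0],"angular":[0,0,1.0],"jaw":1},{"translation":[-309,-281,0],"angular":[0,0,1.17],"jaw":1},{"translation":[-353,-321,0],"angular":[0,0,1.336],"jaw":1}]'
python3 -c "
from h import *
st()"
```

```text
t: 2.65
ee_pos: [421.4, 199.0, 193.4]
orientation: [2.261, 2.18, 0.002]
ft_force: [0.8, 0.5, 0.1]
width: 87.9
grasp_force: 0.0
2.65 [421.4 199.  193.4] [[0.036, 0.999, 0.001], [0.999, -0.036, 0.0], [0.0, 0.001, -1.0]] F [0.8 0.5 0.1] w 87.9068869196722 0.0
```

```bash
python3 - <<'E'
from h import *
st(); i=ctrl.camera_info('wrist'); snap('wrist','w1.png')
for l,z in (('wide_flat_collar_mid',32),('narrow_flat_collar_mid',32),('tall_collar_mid',72)):
    for r in ctrl.look_for('wrist',l)[:2]:
        q=r['rect'];print(l,np.round(q),round(r['score'],2),ray('wrist',[(q[0]+q[2])/2,(q[1]+q[3])/2],z,i))
E
```

```text
2.65 [421.4 199.  193.4] [[0.036, 0.999, 0.001], [0.999, -0.036, 0.0], [0.0, 0.001, -1.0]] F [0.8 0.5 0.1] w 87.9068869196722 0.0
wide_flat_collar_mid [293. 196. 355. 251.] 0.95 [473.3 147.9  32. ]
narrow_flat_collar_mid [304. 122. 364. 184.] 0.63 [482.9 226.4  32. ]
tall_collar_mid [315.  33. 400. 111.] 0.63 [496. 302.  72.]
```

View pics/w1.png

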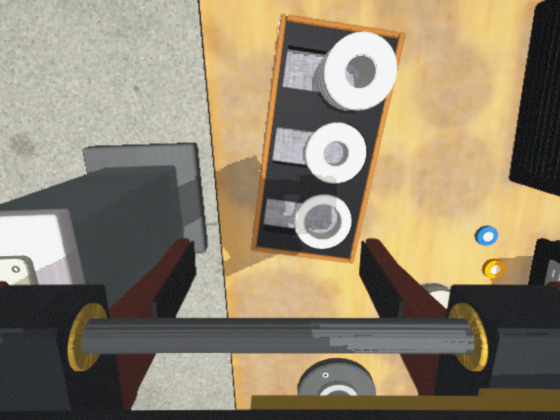

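```bash
cat >> h.py <<'E'
def rings(im,cx,cy,rad,thr=185):
    """outer-contour ellipses of white blobs near (cx,cy); plus holes"""
    m=(im.min(2)>thr).astype(np.uint8)
    a,b=max(0,int(cy-rad)),max(0,int(cx-rad)); s=m[a:int(cy+rad),b:int(cx+rad)]
    cs,h=cv2.findContours(s,cv2.RETR_CCOMP,cv2.CHAIN_APPROX_NONE)
    out=[]
    for c,hh in zip(cs,h[0]):
        if len(c)>25:
            e=cv2.fitEllipse(cv2.convexHull(c) if hh[3]<0 else c); out.append((e[0][0]+b,e[0][1]+a,e[1],hh[3]>=0))
    return out
E
python3 - <<'E'
from h import *
im=cv2.imread('pics/w1.png');i=ctrl.camera_info('wrist')
for n,cx,cy,z in (('wide',323,221,32),('narrow',335,152,32),('tall',360,70,72)):
    for t in (150,190):
        for u,v,ax,ho in rings(im,cx,cy,45,t): print(n,t,'hole' if ho else 'outer',round(u,1),round(v,1),np.round(ax,1),ray('wrist',[u,v],z,i))
it=cv2.imread('pics/top0.png')
for n,cx,cy,z in (('wide',239,244,32),('narrow',209,240,32),('tall',177,234,72)):
    for u,v,ax,ho in rings(it,cx,cy,17,170): print('top',n,'hole' if ho else 'outer',round(u,1),round(v,1),np.round(ax,1),ray('top',[u,v],z))
for p in ((285,15),(405,34),(353,262),(255,247)): print(ray('wrist',p,34,i))
E
```

```text
wide 150 outer 288.0 208.2 [12.3 15.9] [432.1 167.9  32. ]
wide 150 outer 321.0 221.5 [52.2 62.2] [468.9 151.   32. ]
wide 150 hole 321.4 220.4 [32.5 34.9] [469.3 152.3  32. ]
wide 150 outer 335.0 173.1 [18.5 37.9] [483.7 205.8  32. ]
wide 190 outer 322.8 221.7 [51.7 56.7] [470.9 150.8  32. ]
wide 190 hole 322.1 221.1 [36.3 39.5] [470.1 151.5  32. ]
wide 190 outer 334.0 168.3 [27. 43.] [482.5 211.   32. ]Traceback (most recent call last):
  File "<stdin>", line 5, in <module>
  File "h.py", line 26, in rings
    e=cv2.fitEllipse(cv2.convexHull(c) if hh[3]<0 else c); out.append((e[0][0]+b,e[0][1]+a,e[1],hh[3]>=0))
cv2.error: OpenCV(4.12.0) /io/opencv/modules/imgproc/src/shapedescr.cpp:361: error: (-201:Incorrect size of input array) There should be at least 5 points to fit the ellipse in function 'fitEllipseNoDirect'
```

```bash
sed -i 's/len(c)>25:/len(c)>25 and len(cv2.convexHull(c))>5:/' h.py; python3 - <<'E'
from h import *
im=cv2.imread('pics/w1.png');i=ctrl.camera_info('wrist')
for n,cx,cy,z in (('narrow',335,152,32),('tall',360,70,72)):
    for u,v,ax,ho in rings(im,cx,cy,45,190): print(n,'hole' if ho else 'outer',round(u,1),round(v,1),np.round(ax,1),ray('wrist',[u,v],z,i))
it=cv2.imread('pics/top0.png')
for n,cx,cy,z in (('wide',239,244,32),('narrow',209,240,32),('tall',177,234,72)):
    for u,v,ax,ho in rings(it,cx,cy,17,170): print('top',n,'hole' if ho else 'outer',round(u,1),round(v,1),np.round(ax,1),ray('top',[u,v],z))
for p in ((285,15),(405,34),(353,262),(255,247)): print(ray('wrist',p,34,i))
o=st();M=R.from_rotvec(o['orientation']).as_matrix()
print(proj('wrist',[o['ee_pos']+M@np.array(v) for v in ([10,44,0],[-10,44,0],[10,-44,0],[-10,-44,0])],i))
cv2.imwrite('pics/c2.png',cv2.resize(im[200:300,140:420],None,fx=2.8,fy=2.8))
E
```

```text
narrow outer 295.4 156.1 [ 8.9 13.6] [441.4 225.6  32. ]
narrow outer 298.2 146.1 [ 4.9 10.7] [444.5 236.   32. ]
narrow outer 335.6 152.4 [58.4 60.9] [484.  228.1  32. ]
narrow hole 337.0 153.5 [22.8 27. ] [485.4 226.8  32. ]
tall outer 360.2 70.3 [71.  78.6] [497.3 304.5  72. ]
tall hole 360.8 70.8 [30.3 34.2] [497.9 304.   72. ]
top wide outer 237.7 244.9 [23.  23.4] [470.6 148.8  32. ]
top wide hole 237.5 244.7 [17.1 17.5] [471.2 149.5  32. ]
top narrow outer 208.9 239.6 [22.6 23.5] [484.5 225.7  32. ]
top narrow hole 208.6 239.6 [11.2 11.7] [484.5 226.3  32. ]
top tall outer 175.6 234.1 [23.7 24.1] [498.2 302.7  72. ]
top tall hole 175.4 234.1 [11.7 12.3] [498.4 303.2  72. ]
[433.8 358.6  34. ]
[547.6 338.5  34. ]
[505.9 100.8  34. ]
[393.3 123.3  34. ]
2.85 [420.9 199.8 193.1] [[0.033, 0.999, 0.0], [0.999, -0.033, 0.0], [0.0, -0.0, -1.0]] F [0.5 0.3 0.3] w 88.13605816218057 0.0
[[348.76467048 220.61050427]
 [346.83922103 250.76088074]
 [204.6152239  220.58270555]
 [206.55043975 250.73828431]]
```

View pics/c2.png

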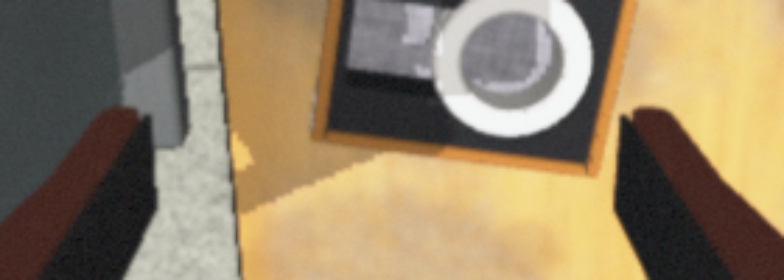

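```bash
python3 - <<'E'
from h import *
i=ctrl.camera_info('wrist');print(np.round(i['distortion'],3))
o=st();M=R.from_rotvec(o['orientation']).as_matrix()
print(np.round(M.T@(np.array(i['world_from_camera'])[:3,3]-o['ee_pos']),1))
for h in (0,10,20,30): print(h,proj('wrist',[o['ee_pos']+M@np.array(v) for v in ([10,44,-h],[-10,44,-h],[10,-44,-h],[10,57.5,-h])],i).round().tolist())
w=np.array([470.5,150]);cx=np.array([.984,-.176]);t=w-25.25*cx;print(t)
d=np.r_[t,0]-o['ee_pos'];print(M.T@d)
E
```

```text
[0.014 0.    0.    0.    0.   ]
2.85 [420.9 199.8 193.1] [[0.033, 0.999, 0.0], [0.999, -0.033, 0.0], [0.0, -0.0, -1.0]] F [0.5 0.3 0.3] w 88.13605816218057 0.0
[  76.7    0.2 -191.7]
0 [[349.0, 221.0], [347.0, 251.0], [205.0, 221.0], [371.0, 221.0]]
10 [[352.0, 226.0], [350.0, 258.0], [201.0, 226.0], [376.0, 226.0]]
20 [[356.0, 233.0], [354.0, 265.0], [197.0, 232.0], [381.0, 233.0]]
30 [[361.0, 239.0], [358.0, 274.0], [193.0, 239.0], [387.0, 240.0]]
[445.654 154.444]
[-44.5238941   26.28227921 193.05275576]
```

```bash
python3 - <<'E'
from h import *
im=snap('side','s1.png');o=st();M=R.from_rotvec(o['orientation']).as_matrix()
c=im[:,:,::-1].copy()
P=proj('side',[o['ee_pos']+M@np.array(v) for v in ([0,44,0],[0,-44,0],[0,44,-30],[0,-44,-30])]);print(P)
u,v=P.mean(0).astype(int);a,b=v-60,u-70
c=cv2.resize(c[a:a+100,b:b+140],None,fx=5.5,fy=5.5,interpolation=cv2.INTER_CUBIC)
for k,p in enumerate(P): cv2.circle(c,tuple(((p-[b,a]+.5)*5.5).astype(int)),3,(0,255,0) if k<2 else (255,0,0),-1)
cv2.imwrite('pics/c3.png',c)
E
```

```text
2.9 [420.3 200.6 193. ] [[0.031, 1.0, -0.0], [1.0, -0.031, 0.0], [0.0, -0.0, -1.0]] F [-0.  -0.2  0. ] w 88.14707193788338 0.0
[[227.8767351  149.938933  ]
 [195.71649072 151.09566277]
 [227.34468134 139.56724412]
 [194.78835752 140.64565874]]
```

View pics/c3.png

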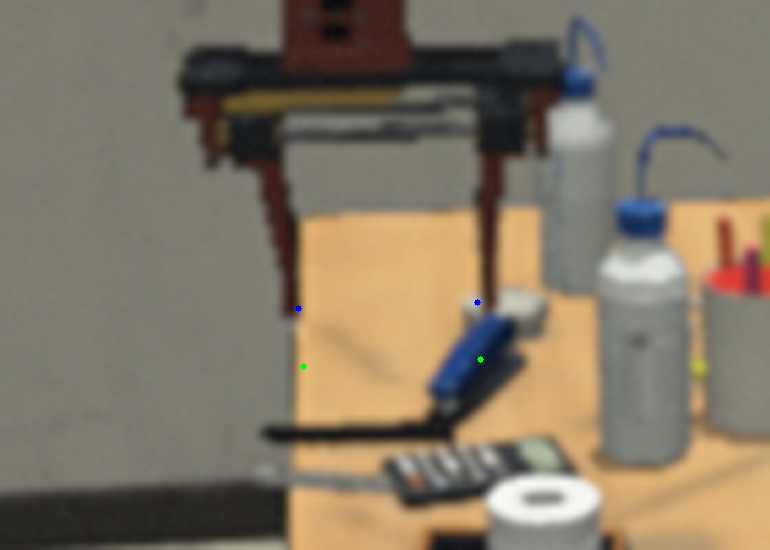

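```bash
python3 -m creep '[{"translation":[-23,13,10],"angular":[0,0,0.073],"jaw":0.39},{"translation":[-45.2,26.8,30],"angular":[0,0,0.146],"jaw":0.39},{"translation":[-45.2,26.8,70],"angular":[0,0,0.146],"jaw":0.39},{"translation":[-45.2,26.8,110],"angular":[0,0,0.146],"jaw":0.39},{"translation":[-45.2,26.8,145],"angular":[0,0,0.146],"jaw":0.39},{"translation":[-45.2,26.8,160],"angular":[0,0,0.146],"jaw":0.39},{"translation":[-45.2,26.8,160],"angular":[0,0,0.146],"jaw":0.39},{"translation":[-45.2,26.8,160],"angular":[0,0,0.146],"jaw":0.39}]'
python3 - <<'E'
from h import *
o=st();i=ctrl.camera_info('wrist');im=snap('wrist','w2.png')
M=R.from_rotvec(o['orientation']).as_matrix()
for h in (20,25,30): print(h,proj('wrist',[o['ee_pos']+M@np.array(v) for v in ([10,17,-h],[-10,17,-h],[10,-17,-h],[-10,-17,-h])],i).round(1).tolist())
for l,z in (('wide_flat_collar_mid',32),('narrow_flat_collar_mid',32),('tall_collar_mid',72)):
    for r in ctrl.look_for('wrist',l)[:2]:
        q=r['rect'];print(l,np.round(q),round(r['score'],2))
        for u,v,ax,ho in rings(im,(q[0]+q[2])/2,(q[1]+q[3])/2,(q[2]-q[0])/2+6,190): print('  ',ho,round(u),round(v),np.round(ax),ray('wrist',[u,v],z,i))
E
```

```text
t: 3.9
ee_pos: [446.5, 155.3, 34.0]
orientation: [2.408, 2.017, 0.002]
ft_force: [-0.4, -0.6, -0.4]
width: 34.4
grasp_force: 0.0
3.9 [446.5 155.3  34. ] [[0.175, 0.985, 0.002], [0.985, -0.175, 0.001], [0.001, 0.002, -1.0]] F [-0.4 -0.6 -0.4] w 34.40945767672183 0.0
20 [[307.2, 232.6], [306.3, 265.4], [245.7, 232.5], [246.7, 265.4]]
25 [[308.0, 235.9], [307.1, 269.5], [244.9, 235.9], [245.9, 269.5]]
30 [[308.9, 239.5], [307.9, 273.9], [244.0, 239.5], [245.0, 273.9]]
wide_flat_collar_mid [268. 187. 372. 284.] 0.77
   False 318 234 [93. 97.] [471.8 151.3  32. ]
narrow_flat_collar_mid [266.  48. 378. 163.] 0.75
   False 322 105 [112. 118.] [485.1 227.3  32. ]
   True 322 107 [48. 51.] [485.2 226.   32. ]
tall_collar_mid [286.   3. 369.  19.] 0.76
   False 322 77 [61. 84.] [481.5 239.5  72. ]
```

View pics/w2.png

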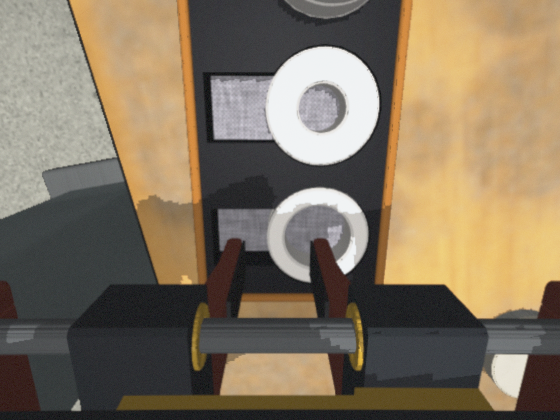

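```bash
python3 -m creep '[{"translation":[0,0,15],"angular":[0,0,0],"jaw":0.39},{"translation":[0,0,28],"angular":[0,0,0],"jaw":0.39},{"translation":[0,0,36],"angular":[0,0,0],"jaw":0.39},{"translation":[0,0,40],"angular":[0,0,0],"jaw":0.39},{"translation":[0,0,43],"angular":[0,0,0],"jaw":0.39},{"translation":[0,0,45],"angular":[0,0,0],"jaw":0.39},{"translation":[0,0,46],"angular":[0,0,0],"jaw":0.39},{"translation":[0,0,46],"angular":[0,0,0],"jaw":0.39}]'
```

```text
t: 5.1
ee_pos: [445.9, 154.6, -12.9]
orientation: [2.409, 2.016, 0.0]
ft_force: [-0.3, 0.5, 0.1]
width: 34.0
grasp_force: 0.0
```

```bash
python3 -m creep '[{"translation":[0,0,2],"angular":[0,0,0],"jaw":0.39},{"translation":[0,0,2],"angular":[0,0,0],"jaw":0},{"translation":[0,0,2],"angular":[0,0,0],"jaw":0},{"translation":[0,0,2],"angular":[0,0,0],"jaw":0},{"translation":[0,0,2],"angular":[0,0,0],"jaw":0},{"translation":[0,0,2],"angular":[0,0,0],"jaw":0},{"translation":[0,0,2],"angular":[0,0,0],"jaw":0},{"translation":[0,0,2],"angular":[0,0,0],"jaw":0}]'
```

```text
t: 6.1
ee_pos: [445.8, 154.6, -15.0]
orientation: [-2.409, -2.016, -0.0]
ft_force: [0.6, 0.4, 0.6]
width: 12.1
grasp_force: 30.9
```

```bash
python3 -m creep '[{"translation":[0,0,-8],"angular":[0,0,0],"jaw":0},{"translation":[0,0,-25],"angular":[0,0,0],"jaw":0},{"translation":[0,0,-50],"angular":[0,0,0],"jaw":0},{"translation":[-20,1,-60],"angular":[0,0,0],"jaw":0},{"translation":[-60,3.5,-60],"angular":[0,0,0],"jaw":0},{"translation":[-105,6,-60],"angular":[0,0,0],"jaw":0},{"translation":[-130,7.5,-60],"angular":[0,0,0],"jaw":0},{"translation":[-136,8,-60],"angular":[0,0,0],"jaw":0}]'
python3 - <<'E'
from h import *
im=snap('wrist','w3.png'); st()
E
```

```text
t: 7.1
ee_pos: [429.8, 18.2, 46.0]
orientation: [2.411, 2.013, 0.001]
ft_force: [-0.2, 0.0, -0.6]
width: 11.9
grasp_force: 31.0
7.15 [430.   18.4  45.8] [[0.178, 0.984, 0.001], [0.984, -0.178, -0.0], [0.0, 0.001, -1.0]] F [-0.  -0.2 -0.7] w 12.31998168470147 31.046993524068967
```

View pics/w3.png

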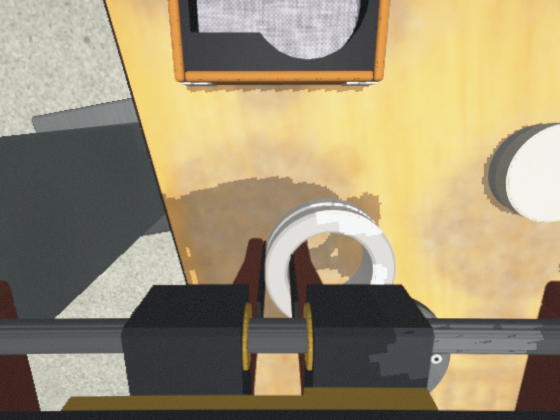

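```bash
python3 -m creep '[{"translation":[0,0,25],"angular":[0,0,0],"jaw":0},{"translation":[0,0,45],"angular":[0,0,0],"jaw":0},{"translation":[0,0,57],"angular":[0,0,0],"jaw":0},{"translation":[0,0,63],"angular":[0,0,0],"jaw":0},{"translation":[0,0,66],"angular":[0,0,0],"jaw":0},{"translation":[0,0,68],"angular":[0,0,0],"jaw":0},{"translation":[0,0,69],"angular":[0,0,0],"jaw":0},{"translation":[0,0,69],"angular":[0,0,0],"jaw":0}]'
```

```text
t: 8.15
ee_pos: [430.1, 19.4, -23.1]
orientation: [2.409, 2.016, 0.001]
ft_force: [-2.2, 1.6, 10.8]
width: 12.2
grasp_force: 31.0
```

```bash
python3 -m creep '[{"translation":[0,0,-1],"angular":[0,0,0],"jaw":0.35},{"translation":[0,0,-1],"angular":[0,0,0],"jaw":0.35},{"translation":[0,0,-1],"angular":[0,0,0],"jaw":0.35},{"translation":[0,0,-12],"angular":[0,0,0],"jaw":0.35},{"translation":[0,0,-35],"angular":[0,0,0],"jaw":0.35},{"translation":[0,10,-70],"angular":[0,0,0],"jaw":1},{"translation":[0,26,-80],"angular":[0,0,0],"jaw":1},{"translation":[0,26,-80],"angular":[0,0,0],"jaw":1}]'
python3 - <<'E'
from h import *
o=st();i=ctrl.camera_info('wrist');im=snap('wrist','w4.png')
M=R.from_rotvec(o['orientation']).as_matrix()
for l,z in (('wide_flat_collar_mid',24),):
    for r in ctrl.look_for('wrist',l)[:2]:
        q=r['rect'];print(l,np.round(q),round(r['score'],2))
        for u,v,ax,ho in rings(im,(q[0]+q[2])/2,(q[1]+q[3])/2,(q[2]-q[0])/2+8,190):
            p=ray('wrist',[u,v],z,i); print('  ',ho,round(u),round(v),np.round(ax),p,(M.T@(p-o['ee_pos'])).round(1))
E
```

```text
t: 9.15
ee_pos: [457.2, 14.6, 57.4]
orientation: [2.408, 2.014, 0.005]
ft_force: [-0.2, -0.7, 0.2]
width: 56.9
grasp_force: 0.0
9.15 [457.2  14.6  57.4] [[0.176, 0.984, 0.004], [0.984, -0.176, 0.0], [0.001, 0.004, -1.0]] F [-0.2 -0.7  0.2] w 56.9062837017063 0.0
wide_flat_collar_mid [230. 171. 322. 263.] 0.71
   False 274 217 [84. 87.] [456.   16.2  24. ] [ 1.3 -1.6 33.4]
   True 274 218 [58. 61.] [455.5  15.1  24. ] [ 0.1 -1.9 33.4]
```

View pics/w4.png

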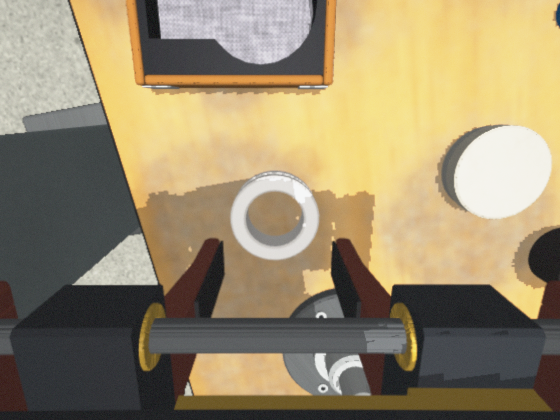

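```bash
python3 -m creep '[{"translation":[0.7,-1.2,0],"angular":[0,0,0],"jaw":1},{"translation":[0.7,-1.2,15],"angular":[0,0,0],"jaw":1},{"translation":[0.7,-1.2,30],"angular":[0,0,0],"jaw":1},{"translation":[0.7,-1.2,55],"angular":[0,0,0],"jaw":1},{"translation":[0.7,-1.2,72],"angular":[0,0,0],"jaw":1},{"translation":[0.7,-1.2,80],"angular":[0,0,0],"jaw":1},{"translation":[0.7,-1.2,80],"angular":[0,0,0],"jaw":0},{"translation":[0.7,-1.2,80],"angular":[0,0,0],"jaw":0}]'
python3 -m creep '[{"translation":[0,0,0],"angular":[0,0,0],"jaw":0},{"translation":[0,0,0],"angular":[0,0,0],"jaw":0},{"translation":[0,0,0],"angular":[0,0,0],"jaw":0},{"translation":[0,0,-10],"angular":[0,0,0],"jaw":0},{"translation":[0,0,-40],"angular":[0,0,0],"jaw":0},{"translation":[0,0,-80],"angular":[0,0,0],"jaw":0},{"translation":[0,0,-110],"angular":[0,0,0],"jaw":0},{"translation":[0,0,-120],"angular":[0,0,0],"jaw":0}]'
python3 - <<'E'
from h import *
o=st();i=ctrl.camera_info('wrist');im=snap('wrist','w5.png')
print('q',np.round(o['qpos'],2));M=R.from_rotvec(o['orientation']).as_matrix()
for l in ('wide_flat_collar_mid','stand','spindle_tip'):
  for cam in ('wrist','top'):
    if cam=='top': ctrl.get_image('top')
    for r in ctrl.look_for(cam,l)[:2]: print(l,cam,np.round(r['rect']),round(r['score'],2))
it=cv2.imread('pics/top0.png')[:,:,::-1].copy()
# stand base: dark disc vs wood
s=it[205:270,305:375].astype(int); m=((s.max(2)-s.min(2)<25)&(s.max(2)<140)).astype(np.uint8)
m=cv2.morphologyEx(m,cv2.MORPH_OPEN,np.ones((3,3)))
c=max(cv2.findContours(m,0,cv2.CHAIN_APPROX_NONE)[0],key=len)
e=cv2.fitEllipse(cv2.convexHull(c));print('base',e[0][0]+305,e[0][1]+205,e[1],ray('top',[e[0][0]+305,e[0][1]+205],12))
E
```

```text
t: 10.25
ee_pos: [454.5, 15.6, -23.8]
orientation: [2.409, 2.016, 0.0]
ft_force: [0.0, 0.2, 1.0]
width: 71.2
grasp_force: 0.0
t: 11.25
ee_pos: [455.2, 15.6, 97.9]
orientation: [2.407, 2.015, 0.004]
ft_force: [0.2, 0.6, -0.7]
width: 63.2
grasp_force: 30.0
11.25 [455.2  15.6  97.9] [[0.176, 0.984, 0.003], [0.984, -0.176, 0.0], [0.001, 0.003, -1.0]] F [ 0.2  0.6 -0.7] w 63.22592212306717 29.99969870550558
q [ 0.01  0.33  2.07 -0.    0.74  0.19]
wide_flat_collar_mid wrist [211. 197. 345. 322.] 0.93
stand wrist [299. 293. 368. 379.] 0.8
stand top [321. 216. 361. 257.] 0.87
spindle_tip wrist [300. 280. 368. 382.] 0.6
spindle_tip top [323. 219. 365. 258.] 0.77
base 338.20805740356445 236.49638175964355 (39.89316177368164, 40.58987045288086) [ 493.2 -116.4   12. ]
```

```bash
python3 -m creep '[{"translation":[-30,9,0],"angular":[0,0,0],"jaw":0},{"translation":[-75,22,0],"angular":[0,0,0],"jaw":0},{"translation":[-120,35,0],"angular":[0,0,0],"jaw":0},{"translation":[-165,48,0],"angular":[0,0,0],"jaw":0},{"translation":[-195,57,0],"angular":[0,0,0],"jaw":0},{"translation":[-208,60.6,0],"angular":[0,0,0],"jaw":0},{"translation":[-208,60.6,0],"angular":[0,0,0],"jaw":0},{"translation":[-208,60.6,0],"angular":[0,0,0],"jaw":0}]'
cat >> h.py <<'E'
def base(im,cx,cy,rad):
    a,b=max(0,int(cy-rad)),max(0,int(cx-rad)); s=im[a:int(cy+rad),b:int(cx+rad)].astype(int)
    m=((s.max(2)-s.min(2)<30)).astype(np.uint8); m=cv2.morphologyEx(m,cv2.MORPH_OPEN,np.ones((3,3)))
    c=max(cv2.findContours(m,0,cv2.CHAIN_APPROX_NONE)[0],key=len); e=cv2.fitEllipse(cv2.convexHull(c))
    return e[0][0]+b,e[0][1]+a,e[1]
E
python3 - <<'E'
from h import *
o=st();i=ctrl.camera_info('wrist');im=snap('wrist','w6.png')
print('exp',proj('wrist',[[493,-116.4,12],[493,-116.4,74]],i))
for l in ('stand','spindle_tip','wide_flat_collar_mid'):
    for r in ctrl.look_for('wrist',l)[:2]:
        q=r['rect'];print(l,np.round(q),round(r['score'],2))
        if l=='stand': 
            u,v,ax=base(im,(q[0]+q[2])/2,(q[1]+q[3])/2,(q[2]-q[0])/2+12);print(u,v,ax,ray('wrist',[u,v],12,i))
            u,v=proj('wrist',[[493,-116.4,74]],i)[0]; 
            for t in (120,150,180): print(t,[(round(a,1),round(b,1),np.round(c),h,ray('wrist',[a,b],74,i)) for a,b,c,h in rings(im,u,v,30,t)])
E
```

```text
t: 12.75
ee_pos: [476.9, -198.7, 95.7]
orientation: [-2.408, -2.017, 0.0]
ft_force: [-0.9, 0.4, -1.1]
width: 63.1
grasp_force: 30.0
12.75 [ 476.9 -198.7   95.7] [[0.175, 0.985, -0.001], [0.985, -0.175, 0.001], [0.0, -0.001, -1.0]] F [-0.9  0.4 -1.1] w 63.13544731041816 29.999847665894777
exp [[278.68564007  97.36527903]
 [279.03725606  94.5942773 ]]
stand [209.  24. 350. 168.] 0.67
279.83717346191406 94.2608413696289 (137.0687255859375, 144.49171447753906) [ 494.3 -114.3   12. ]
120 []
150 [(280.0, 97.0, array([75., 78.]), np.False_, array([ 493.4, -117.9,   74. ]))]
180 [(280.0, 96.9, array([74., 77.]), np.False_, array([ 493.3, -117.8,   74. ])), (279.7, 102.3, array([27., 33.]), np.True_, array([ 492.6, -120.9,   74. ]))]
spindle_tip [216.  24. 352. 169.] 0.9
wide_flat_collar_mid [211. 199. 346. 322.] 0.76
wide_flat_collar_mid [342. 294. 401. 396.] 0.17
```

```bash
python3 - <<'E'
from h import *
o=st();i=ctrl.camera_info('wrist');im=cv2.imread('pics/w6.png');M=R.from_rotvec(o['orientation']).as_matrix()
print('seat',ray('wrist',[280,97],20,i))
for t in (150,190,205):
  for u,v,ax,h in rings(im,278,258,68,t):
    p=ray('wrist',[u,v],o['ee_pos'][2]+47.5,i);print(t,h,round(u,1),round(v,1),np.round(ax),(M.T@(p-o['ee_pos'])).round(1))
m=cv2.imread('pics/w6.png')[190:330,205:350].min(2)
print('\n'.join(''.join('#' if x>190 else '+' if x>140 else '.' for x in r[::2]) for r in m[::4]))
E
```

```text
12.95 [ 477.3 -198.9   96. ] [[0.175, 0.985, -0.0], [0.985, -0.175, 0.0], [0.0, -0.0, -1.0]] F [-0.2 -0.  -0.9] w 63.28001959747273 29.99974656617269
seat [ 494.4 -116.8   20. ]
150 False 274.1 277.3 [132. 152.] [ -2.5  -1.1 -47.5]
150 True 276.9 272.3 [78. 86.] [  0.2   0.3 -47.5]
190 False 273.8 274.7 [122. 136.] [ -1.1  -1.3 -47.5]
190 True 276.8 272.3 [81. 91.] [  0.2   0.2 -47.5]
190 False 282.9 210.1 [11. 47.] [ 31.6   2.9 -47.5]
205 False 273.7 276.2 [119. 135.] [ -1.9  -1.3 -47.5]
205 True 277.2 273.7 [85. 94.] [ -0.6   0.3 -47.5]
.........................................................................
.........................................................................
.........................................................................
.......................................+.+++.............................
...........................+++###+++++++####+++++........................
......................+++++...................+++##+.....................
..................++++...++++###############++++...++++..................
...............+++..+++##############
[... 1334 characters left out ...]
.................###########+.....
......+###########+...................................+###########++.....
.......+############+...............................+############+++.....
..+##################++...........................+#############++++++...
..######################++.....................+##############+.....+++..
.############################++++.......++++#################++.....++++.
###########################################################++++++++.+++..
.........................................................................
.........................................................................
.........................................................................
```

```bash
python3 -m creep '[{"translation":[30,0.7,0],"angular":[0,0,0],"jaw":0},{"translation":[65,1.5,0],"angular":[0,0,0],"jaw":0},{"translation":[84.2,2,0],"angular":[0,0,0],"jaw":0},{"translation":[84.2,2,5],"angular":[0,0,0],"jaw":0},{"translation":[84.2,2,25],"angular":[0,0,0],"jaw":0},{"translation":[84.2,2,50],"angular":[0,0,0],"jaw":0},{"translation":[84.2,2,67],"angular":[0,0,0],"jaw":0},{"translation":[84.2,2,71],"angular":[0,0,0],"jaw":0}]'
python3 - <<'E'
from h import *
o=st();i=ctrl.camera_info('wrist');im=snap('wrist','w7.png')
m=im[200:340,195:360].astype(int).min(2)
print('\n'.join(''.join('#' if x>190 else '+' if x>140 else '-' if x>90 else '.' for x in r[::2]) for r in m[::4]))
E
```

```text
t: 13.95
ee_pos: [493.2, -117.4, 23.8]
orientation: [-2.408, -2.015, 0.002]
ft_force: [0.2, 0.3, -0.9]
width: 63.5
grasp_force: 30.0
13.95 [ 493.2 -117.4   23.8] [[0.176, 0.984, -0.002], [0.984, -0.176, 0.0], [0.0, -0.002, -1.0]] F [ 0.2  0.3 -0.9] w 63.529592283756585 29.999783334787935
--.------------------------++++++++++++++-++++++++++++++--------------------------+
-..-.---.-..-------------++++++-----++++++++++++----++++++-------------------------
-.--...-----.-----------++---++#++++-----------++++#++---+++---------------------.-
..-----------------------+#++------++++++++++++++-----++#+--+---------------------.
..------.----.--------+#+---++#######################++---+++---------------------.
..-----------------+++--+#################################++-+++---------++-------.
......------------+--+#######################################+--++-----++--++-----.
...-.-----.-.---+++#############################################+-+----++..-+-----.
.....--.-------++#################################################+------++-------.
..-.----.-----++#################++-------------+++####
[... 1428 characters left out ...]
#############+++-----.......
.......--.------+###############++---------------++################++++------......
......------------+#####################++++#####################++++++---+++-.....
.....---------------+#########################################++++++++++++++++.....
...................................................................................
...................................................................................
...................................................................................
...................................................................................
...................................................................................
```

```bash
python3 -m creep '[{"translation":[0,0,2],"angular":[0,0,0],"jaw":0},{"translation":[0,0,4],"angular":[0,0,0],"jaw":0},{"translation":[0,0,5],"angular":[0,0,0],"jaw":0},{"translation":[0,0,6],"angular":[0,0,0],"jaw":0},{"translation":[0,0,7],"angular":[0,0,0],"jaw":0},{"translation":[0,0,8],"angular":[0,0,0],"jaw":0},{"translation":[0,0,9],"angular":[0,0,0],"jaw":0},{"translation":[0,0,10],"angular":[0,0,0],"jaw":0}]'
```

```text
t: 15.0
ee_pos: [494.1, -117.3, 14.9]
orientation: [-2.409, -2.016, 0.0]
ft_force: [-0.0, 0.1, -0.7]
width: 63.6
grasp_force: 30.0
```

```bash
python3 -m creep '[{"translation":[0,0,2],"angular":[0,0,0],"jaw":0},{"translation":[0,0,4],"angular":[0,0,0],"jaw":0},{"translation":[0,0,6],"angular":[0,0,0],"jaw":0},{"translation":[0,0,8],"angular":[0,0,0],"jaw":0},{"translation":[0,0,10],"angular":[0,0,0],"jaw":0},{"translation":[0,0,12],"angular":[0,0,0],"jaw":0},{"translation":[0,0,13],"angular":[0,0,0],"jaw":0},{"translation":[0,0,14],"angular":[0,0,0],"jaw":0}]'
```

```text
t: 16.0
ee_pos: [494.1, -117.3, 0.9]
orientation: [2.409, 2.016, 0.0]
ft_force: [-0.0, 0.4, -0.8]
width: 63.5
grasp_force: 30.0
```

```bash
python3 -m creep '[{"translation":[0,0,1],"angular":[0,0,0],"jaw":0},{"translation":[0,0,2],"angular":[0,0,0],"jaw":0},{"translation":[0,0,3],"angular":[0,0,0],"jaw":0},{"translation":[0,0,3.5],"angular":[0,0,0],"jaw":0},{"translation":[0,0,4],"angular":[0,0,0],"jaw":0},{"translation":[0,0,4.3],"angular":[0,0,0],"jaw":0},{"translation":[0,0,4.6],"angular":[0,0,0],"jaw":0},{"translation":[0,0,4.6],"angular":[0,0,0],"jaw":0}]'
```

```text
t: 17.0
ee_pos: [494.1, -117.3, -3.5]
orientation: [2.409, 2.016, -0.0]
ft_force: [-0.5, 0.3, 0.2]
width: 63.2
grasp_force: 30.0
```

```bash
python3 -m creep '[{"translation":[0,0,0.4],"angular":[0,0,0],"jaw":0},{"translation":[0,0,0.8],"angular":[0,0,0],"jaw":0},{"translation":[0,0,0.8],"angular":[0,0,0],"jaw":0},{"translation":[0,0,0.8],"angular":[0,0,0],"jaw":1},{"translation":[0,0,0.8],"angular":[0,0,0],"jaw":1},{"translation":[0,0,0.8],"angular":[0,0,0],"jaw":1},{"translation":[0,0,-10],"angular":[0,0,0],"jaw":1},{"translation":[0,0,-40],"angular":[0,0,0],"jaw":1}]'
```

```text
t: 18.0
ee_pos: [493.0, -117.0, 36.2]
orientation: [-2.407, -2.015, 0.003]
ft_force: [0.3, -0.7, 0.5]
width: 88.1
grasp_force: 0.0
```

```bash
python3 -m creep '[{"translation":[0,0,-40],"angular":[0,0,0],"jaw":1},{"translation":[0,0,-80],"angular":[0,0,0],"jaw":1},{"translation":[45,-7,-95],"angular":[0,0,0],"jaw":1},{"translation":[95,-15,-95],"angular":[0,0,0],"jaw":1},{"translation":[150,-24,-95],"angular":[0,0,0],"jaw":1},{"translation":[205,-33,-95],"angular":[0,0,0],"jaw":1},{"translation":[260,-42,-95],"angular":[0,0,0],"jaw":1},{"translation":[315,-52,-95],"angular":[0,0,0],"jaw":1}]'
python3 -m creep '[{"translation":[45,-8,0],"angular":[0,0,0],"jaw":1},{"translation":[85,-15,0],"angular":[0,0,0],"jaw":1},{"translation":[99.5,-18,0],"angular":[0,0,0],"jaw":1},{"translation":[99.5,-18,0],"angular":[0,0,0],"jaw":1},{"translation":[99.5,-18,0],"angular":[0,0,0],"jaw":1},{"translation":[99.5,-18,0],"angular":[0,0,0],"jaw":1},{"translation":[99.5,-18,0],"angular":[0,0,0],"jaw":1},{"translation":[99.5,-18,0],"angular":[0,0,0],"jaw":1}]'
python3 - <<'E'
from h import *
o=st();i=ctrl.camera_info('wrist');im=snap('wrist','w8.png');M=R.from_rotvec(o['orientation']).as_matrix()
for r in ctrl.look_for('wrist','tall_collar_mid')[:2]:
    q=r['rect'];print(np.round(q),round(r['score'],2))
    for u,v,ax,ho in rings(im,(q[0]+q[2])/2,(q[1]+q[3])/2,(q[2]-q[0])/2+8,190):
        p=ray('wrist',[u,v],72,i); print('  ',ho,round(u),round(v),np.round(ax),p,(M.T@(p-o['ee_pos'])).round(1))
ctrl.get_image('top');it=snap('top','t2.png')
for r in ctrl.look_for('top','wide_flat_collar_mid')[:3]:
    q=r['rect'];print(np.round(q),round(r['score'],2))
for u,v,ax,ho in rings(it,338,237,22,170):print(ho,u,v,ax,ray('top',[u,v],44))
E
```

```text
t: 19.0
ee_pos: [498.3, 203.9, 132.2]
orientation: [2.409, 2.016, 0.001]
ft_force: [0.4, -0.4, 0.9]
width: 87.8
grasp_force: 0.0
t: 20.0
ee_pos: [498.3, 302.6, 131.4]
orientation: [-2.41, -2.016, 0.0]
ft_force: [0.1, -1.1, 1.2]
width: 87.8
grasp_force: 0.0
20.0 [498.3 302.6 131.4] [[0.177, 0.984, -0.0], [0.984, -0.177, -0.0], [-0.0, -0.0, -1.0]] F [ 0.1 -1.1  1.2] w 87.78713600680246 0.0
[238. 161. 320. 248.] 0.64
   False 277 213 [79. 94.] [498.  298.6  72. ] [-4.   0.4 59.4]
   True 277 208 [34. 37.] [498.8 302.7  72. ] [ 0.2  0.5 59.4]
   False 271 165 [ 2. 15.] [500.1 337.4  72. ] [34.5 -4.4 59.4]
[327. 226. 351. 249.] 0.65
False 340.2796630859375 236.10828399658203 (23.960935592651367, 24.69268798828125) [ 494.  -118.2   44. ]
True 340.8078842163086 236.51202774047852 (15.703425407409668, 16.87855339050293) [ 492.9 -119.6   44. ]
```

```bash
python3 -m creep '[{"translation":[0.2,0.4,35],"angular":[0,0,0],"jaw":1},{"translation":[0.2,0.4,70],"angular":[0,0,0],"jaw":1},{"translation":[0.2,0.4,100],"angular":[0,0,0],"jaw":1},{"translation":[0.2,0.4,112],"angular":[0,0,0],"jaw":1},{"translation":[0.2,0.4,116],"angular":[0,0,0],"jaw":1},{"translation":[0.2,0.4,116],"angular":[0,0,0],"jaw":0},{"translation":[0.2,0.4,116],"angular":[0,0,0],"jaw":0},{"translation":[0.2,0.4,116],"angular":[0,0,0],"jaw":0}]'
python3 -m creep '[{"translation":[0,0,0],"angular":[0,0,0],"jaw":0},{"translation":[0,0,0],"angular":[0,0,0],"jaw":0},{"translation":[0,0,-10],"angular":[0,0,0],"jaw":0},{"translation":[0,0,-25],"angular":[0,0,0],"jaw":0},{"translation":[0,0,-50],"angular":[0,0,0],"jaw":0},{"translation":[0,0,-80],"angular":[0,0,0],"jaw":0},{"translation":[0,0,-110],"angular":[0,0,0],"jaw":0},{"translation":[0,0,-120],"angular":[0,0,0],"jaw":0}]'
```

```text
t: 21.25
ee_pos: [499.1, 303.5, 16.3]
orientation: [2.409, 2.016, 0.002]
ft_force: [-0.5, -0.7, 3.2]
width: 63.8
grasp_force: 30.0
t: 22.25
ee_pos: [499.4, 303.6, 137.8]
orientation: [2.409, 2.016, 0.005]
ft_force: [0.0, -0.3, -4.9]
width: 63.8
grasp_force: 30.0
```

```bash
python3 -m creep '[{"translation":[-35,6,0],"angular":[0,0,0],"jaw":0},{"translation":[-85,14,0],"angular":[0,0,0],"jaw":0},{"translation":[-140,23,0],"angular":[0,0,0],"jaw":0},{"translation":[-195,32.4,0],"angular":[0,0,0],"jaw":0},{"translation":[-250,41.5,0],"angular":[0,0,0],"jaw":0},{"translation":[-305,50.6,0],"angular":[0,0,0],"jaw":0},{"translation":[-355,59,0],"angular":[0,0,0],"jaw":0},{"translation":[-395,65.6,0],"angular":[0,0,0],"jaw":0}]'
python3 -m creep '[{"translation":[-20,3.3,0],"angular":[0,0,0],"jaw":0},{"translation":[-20,3.3,0],"angular":[0,0,0],"jaw":0},{"translation":[-20,3.3,10],"angular":[0,0,0],"jaw":0},{"translation":[-20,3.3,25],"angular":[0,0,0],"jaw":0},{"translation":[-20,3.3,40],"angular":[0,0,0],"jaw":0},{"translation":[-20,3.3,48],"angular":[0,0,0],"jaw":0},{"translation":[-20,3.3,50],"angular":[0,0,0],"jaw":0},{"translation":[-20,3.3,50],"angular":[0,0,0],"jaw":0}]'
python3 -c "
from h import *
for k in range(3): ctrl.get_image('top'); o=st()"
```

```text
t: 23.25
ee_pos: [492.7, -99.0, 135.0]
orientation: [-2.409, -2.015, 0.001]
ft_force: [0.6, 1.0, -2.5]
width: 63.9
grasp_force: 30.0
t: 24.25
ee_pos: [493.5, -117.4, 85.3]
orientation: [2.409, 2.016, 0.0]
ft_force: [0.0, 0.8, -3.4]
width: 63.6
grasp_force: 30.0
24.3 [ 493.7 -117.5   85.6] [[0.176, 0.984, 0.001], [0.984, -0.176, -0.0], [-0.0, 0.001, -1.0]] F [-1.7  0.3 -3.3] w 63.52173593843706 29.999374318867922
24.35 [ 493.8 -117.5   85.8] [[0.176, 0.984, 0.001], [0.984, -0.176, -0.0], [-0.0, 0.001, -1.0]] F [-0.6  0.7 -3.4] w 63.55020289855745 29.999482536222786
24.4 [ 493.7 -117.6   85.8] [[0.176, 0.984, 0.001], [0.984, -0.176, -0.0], [-0.0, 0.001, -1.0]] F [ 0.1  0.5 -2.7] w 63.441034786254875 29.999340882059187
```

```bash
python3 -m creep '[{"translation":[0.1,0.2,2],"angular":[0,0,0],"jaw":0},{"translation":[0.1,0.2,4],"angular":[0,0,0],"jaw":0},{"translation":[0.1,0.2,6],"angular":[0,0,0],"jaw":0},{"translation":[0.1,0.2,8],"angular":[0,0,0],"jaw":0},{"translation":[0.1,0.2,10],"angular":[0,0,0],"jaw":0},{"translation":[0.1,0.2,12],"angular":[0,0,0],"jaw":0},{"translation":[0.1,0.2,13],"angular":[0,0,0],"jaw":0},{"translation":[0.1,0.2,14],"angular":[0,0,0],"jaw":0}]'
```

```text
t: 25.4
ee_pos: [493.6, -117.4, 71.3]
orientation: [2.409, 2.016, 0.0]
ft_force: [0.2, -0.5, -3.1]
width: 63.6
grasp_force: 30.0
```

```bash
python3 -m creep '[{"translation":[0,0,2],"angular":[0,0,0],"jaw":0},{"translation":[0,0,5],"angular":[0,0,0],"jaw":0},{"translation":[0,0,8],"angular":[0,0,0],"jaw":0},{"translation":[0,0,11],"angular":[0,0,0],"jaw":0},{"translation":[0,0,14],"angular":[0,0,0],"jaw":0},{"translation":[0,0,16],"angular":[0,0,0],"jaw":0},{"translation":[0,0,17],"angular":[0,0,0],"jaw":0},{"translation":[0,0,17],"angular":[0,0,0],"jaw":0}]'
python3 -m creep '[{"translation":[0,0,0.6],"angular":[0,0,0],"jaw":0},{"translation":[0,0,1],"angular":[0,0,0],"jaw":0},{"translation":[0,0,1.4],"angular":[0,0,0],"jaw":0},{"translation":[0,0,1.8],"angular":[0,0,0],"jaw":0},{"translation":[0,0,2.2],"angular":[0,0,0],"jaw":0},{"translation":[0,0,2.5],"angular":[0,0,0],"jaw":0},{"translation":[0,0,2.5],"angular":[0,0,0],"jaw":0},{"translation":[0,0,2.5],"angular":[0,0,0],"jaw":0}]'
```

```text
t: 26.4
ee_pos: [493.5, -117.4, 54.3]
orientation: [-2.409, -2.016, 0.0]
ft_force: [0.3, -0.2, -3.0]
width: 63.3
grasp_force: 30.0
t: 27.4
ee_pos: [493.6, -117.4, 52.3]
orientation: [2.409, 2.016, 0.0]
ft_force: [-2.5, 0.1, 5.5]
width: 63.4
grasp_force: 30.0
```

```bash
python3 -m creep '[{"translation":[0,0,0.2],"angular":[0,0,0],"jaw":0},{"translation":[0,0,0.2],"angular":[0,0,0],"jaw":1},{"translation":[0,0,0.2],"angular":[0,0,0],"jaw":1},{"translation":[0,0,0.2],"angular":[0,0,0],"jaw":1},{"translation":[0,0,0.2],"angular":[0,0,0],"jaw":1},{"translation":[0,0,-20],"angular":[0,0,0],"jaw":1},{"translation":[0,0,-60],"angular":[0,0,0],"jaw":1},{"translation":[0,0,-100],"angular":[0,0,0],"jaw":1}]'
python3 -m creep '[{"translation":[-20,0,-20],"angular":[0,0,0],"jaw":1},{"translation":[-50,0,-30],"angular":[0,0,0],"jaw":1},{"translation":[-80,0,-30],"angular":[0,0,0],"jaw":1},{"translation":[-90,0,-30],"angular":[0,0,0],"jaw":1},{"translation":[-90,0,-30],"angular":[0,0,0],"jaw":1},{"translation":[-90,0,-30],"angular":[0,0,0],"jaw":1},{"translation":[-90,0,-30],"angular":[0,0,0],"jaw":1},{"translation":[-90,0,-30],"angular":[0,0,0],"jaw":1}]'
python3 - <<'E'
from h import *
o=st();i=ctrl.camera_info('wrist');im=snap('wrist','w9.png');s=snap('side','s9.png')
p=proj('wrist',[[493.7,-117.2,108],[493.7,-117.2,44]],i);print(p)
for u,v,ax,ho in rings(im,*p[0],75,190): print(ho,round(u),round(v),np.round(ax),ray('wrist',[u,v],108,i))
P=proj('side',[[493.7,-117.2,z] for z in (0,20,44,108)]);print(P)
u=int(P[2][0]);a=int(P[3][1])-15;print(a);m=s[a:a+75,u-28:u+28].min(2)
print('\n'.join(''.join('#' if x>190 else '+' if x>130 else '-' if x>80 else '.' for x in r) for r in m))
E
```

```text
t: 28.4
ee_pos: [493.2, -117.3, 152.7]
orientation: [-2.409, -2.016, 0.001]
ft_force: [-0.4, -0.2, -0.0]
width: 87.7
grasp_force: 0.0
t: 29.4
ee_pos: [477.9, -205.4, 181.8]
orientation: [-2.408, -2.017, -0.0]
ft_force: [-0.1, -0.9, 0.7]
width: 88.0
grasp_force: 0.0
29.4 [ 477.9 -205.4  181.8] [[0.175, 0.985, -0.0], [0.985, -0.175, 0.0], [0.0, -0.0, -1.0]] F [-0.1 -0.9  0.7] w 88.019600059985 0.0
[[276.93839799  88.84901956]
 [276.99008098  92.35501817]]
False 277 91 [14. 15.] [ 493.6 -118.7  108. ]
False 278 89 [84. 87.] [ 494.2 -117.3  108. ]
True 277 90 [38. 40.] [ 493.8 -117.9  108. ]
[[251.65177235 272.99656463]
 [251.45843465 266.05030285]
 [251.22155324 257.54026967]
 [250.5624755  233.86660615]]
218
..........................------------------------------
...................---.....-----------------------------
...................------..-----------------------------
...................------..-----------------------------
...................------..-----------------------------
...................------.------------------------------
...................-----------------------
[... 3190 characters left out ...]
-----.....------
---------.....-----------------------------......-------
---------........-----------------------........--------
----------.........------------------..........---------
-----------..............------..............-----------
--------------.............................-------------
----------------.........................---------------
-------------------..................-------------------
-------------------------...----------------------------
--------------------------------------------------------
--------------------------------------------------------
--------------------------------------------------------
--------------------------------------------------------
```

```bash
python3 -c "
from workcell import ctrl
print(ctrl.close_job())"
```

```text
the job is handed in; nothing more can be done
None
```

The wide flat collar is down on the seat and the tall collar rests on it. Both were lowered by hand until contact forces and heights matched a full seat. The narrow collar, tub, tin and pot were not touched, and the job is handed in at about 30 s of the 64 s; no verdict came back.

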